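Park the spring pin and slide out the tray of copper end mills

TASK

A customer wants the copper-coloured end mills. On the unit that holds them, pull up the red spring pin, turn it a quarter turn either way so that it rests in its notch and stays out when let go, and only then slide that tray fully out towards you by its yellow post and let go of it. Leave the unit with the black end mills and the green box as they are.

Things in the scene. Friction and masses are not known exactly. Their poses are not given: they have to be found in the camera images.
- copper_wing (a point): centre of the red wing grip on the spring pin of the unit with 12 copper-coloured end mills. Upright plate 44 mm long (x axis), 14 mm thick (y), 28 mm tall (z up): pinch its thickness from above. Locked, its centre is 100 mm above the counter and its long side runs along the tray's slide; 15 mm of bare stem shows between it and the brass collar below (rims 71 mm high, notch floor 66 mm).
- copper_lift (a joint): how far that pin is pulled up, m: 0 locked in the tray's tongue, limit 0.045. A 6 to 9 N spring and 1.3 N weight pull it down. Its cross bar lies in a slot of the collar; lifted 24 mm or more (30 is good) it can turn. Let go after the turn, the bar lies across the V-shaped rest notch, the pin 16 mm up and clear of the tray.
- copper_turn (a joint): angle of that pin's wing about the vertical, rad, counter-clockwise from above: within about 0.1 of 0 while locked, limits -1.9 and 1.9. The rest notch lies a quarter turn away either way, at +1.57 and -1.57; let down within about 0.35 of it the bar centres itself.
- copper_post (a point): grip point on the yellow pull post of the same tray, 84 mm above the counter. Upright square bar of 16 by 16 mm, top at 102 mm, on the tray's front (robot side). Its -x axis points the way the tray slides out; z is up. The end mills (tops 83 mm above the counter) begin 38 mm behind the post's centre.
- copper_tray (a joint): how far that tray is slid out towards the robot, m: up to about 0.004 at the start (locked by the pin), 0.08 fully out at its stop. It slides with about 2 N of friction and stays where it is left.
- black_wing (a point): the same red wing grip (44 x 14 x 28 mm, centre 100 mm above the counter) on the look-alike unit whose rack holds black end mills: leave alone.
- black_post (a point): grip point of the yellow post of the look-alike unit's tray, built as the other: leave alone.
- green_box: loose round green and black cutter box, 64 mm across and 38 mm tall, standing between the units; origin at the centre of its underside: leave alone.

How it is judged (in metres and radians):
On the way:
1. the copper unit's pin is pulled out and turned into its rest notch, and stays there with the fingers touching nothing, the tray still in (value of joint copper_lift above 0.012 m and (value of joint copper_turn above 1.15 rad or value of joint copper_turn below -1.15 rad) and value of joint copper_tray below 0.012 m and contact force between the fingers and anything else below 0.5 N), for 0.2 s.
At the end, for the whole second after the job is handed in: The copper tray is at rest slid out by at least 66 of its 80 mm, and its pin is still parked in the rest notch (up by more than 12 mm, turned by more than 1.15 rad either way); the black unit's pin and tray are within 12 mm and the green box within 30 mm of where they were (value of joint copper_tray above 0.066 m and velocity of joint copper_tray between -0.01 and 0.01 m/s and value of joint copper_lift above 0.012 m and (value of joint copper_turn above 1.15 rad or value of joint copper_turn below -1.15 rad) and distance of each of black_wing, black_post from where it was at the start of the episode below 0.012 m and distance of green_box from where it was at the start of the episode below 0.03 m); the robot touches nothing.
It fails at once if the black unit's pin or tray is moved by more than 12 mm (distance of any of black_wing, black_post from where it was at the start of the episode above 0.012 m).
It fails at once if the green box is moved by more than 30 mm (distance of green_box from where it was at the start of the episode above 0.03 m).
It also fails if it takes over 43 s, if anything falls off the work surface, if the arm or the gripper's body presses on something with over 40 N, if the wrist force passes 120 N, or if a joint passes its speed limit or range.

ROBOT

A 6-joint arm with a two-finger parallel gripper is mounted at the origin on the work surface. World frame = base frame: x ahead of the robot, y to its left, z up, the work surface at z = 0. Lengths are in m, angles in degrees, forces in N, time in s.
With the tool pointing down it reaches from about 0.325 to 0.85 m from the base axis. Payload 15.5 kg.
Tool frame: the origin (TCP) lies where the fingers leave the gripper's body, on its centre line; the fingertips stand 78 mm ahead of it and the grasp point (between the pads) lies 60 mm ahead of it; z points along the fingers, y is the line along which they close (so a half turn about z gives the same grasp; the last joint's range is limited). The gripper opens to 91 mm and grips with 3 to 60 N. Pads are 32 mm wide; open, the fingers measure 118 mm over their backs; the gripper's body (76 mm by 178 mm) begins 60 mm behind the grasp point.
Start: joints at [58.986, 28.281, 77.091, -0, 74.628, -5.472], TCP at [0.269, 0.564, 0.292] pointing down, gripper open.
Joint ranges: [-166.48, 166.48], [-47.26, 123.95], [12.59, 153.08], [-70.14, 250.14], [6.76, 159.57], [-176.63, 176.63]. Speed limits (degrees/s): [108.29, 108.29, 147.25, 172.46, 172.46, 172.46].

INTERFACE

Orientations are given as a 3x3 rotation matrix whose columns are the frame's x, y, z axes.
In Python, from workcell import * gives the robot as it stands.
- The arm moves only by the tool carry_out, never from a script. Its argument "moves" is a list of rows, each a list of 3 entries, a list of its own where there are three numbers: the turn, a rotation vector about the tool's x, y, z in degrees, then the shift along the tool's x, y, z in mm, then the finger opening in mm, from 0 to 91.2. In form: [[[wx, wy, wz], [tx, ty, tz], jaw], ...]. A call has 1 to 12 rows; each row is the pose to reach, as a shift and turn from the pose commanded when the call began, along the tool's axes at that moment; what a row does not reach only later rows make up. A row lasts 1/10 s, in which the tool goes at most 50 mm and 8.59 degrees, less where a joint would pass 70% of its speed; a pose out of reach is approached as far as the arm can. A call with a gripper value outside its range is refused whole. The fingers move at their own pace and stop on an object; the grip force is fixed at half the most. Time passes only in rows, so rows that repeat a pose let the fingers close. It gives the time, the measured TCP pose, the force, the opening and the grip force at its end, in the units of the state.
- read_state(): the state, without advancing time (a new reading comes with each control period).
- get_image(name): name is "side" or "top"; returns a dict with "pixels" (400x640x3 uint8, red, green, blue), "depth" (400x640 float32, m along the optical axis (not along the pixel's ray), 0 where there is no reading), "fx", "fy", "cx", "cy" (pixels), "world_to_cam" (4x4, takes a point from world to camera coordinates). Camera axes: x right, y up, looking along -z (the intrinsics and any distortion apply to the point x, -y, -z); pixel columns grow to the right and rows downward; lengths in m; the calibration is good to about 2 mm. A picture is of the moment at which its call begins.
- job_done(): hands the job in; it is judged then, once.
The state is a dict: "time": time; "q": joint angles; "joint_velocities": joint speeds; "joint_torque": joint torques, N m; "tool_pos": TCP position; "orientation": TCP orientation; "ft_force": force on the tool from outside, world axes, zero at the start; "wrist_torque": the same for the moment, N m; "finger_gap": finger opening in m; "grip_force": force on a finger pad.
Only numpy, scipy, OpenCV 4.12 (cv2) and the standard library are available. Lean on these libraries where they do the work, as an engineer would, in place of code of your own. Each camera call takes 0.05 s, during which the arm holds its last target. There are 200 camera calls.

## Working session

There is one attempt and no reset: what is moved stays moved. The work goes in short steps, Python scripts to look and compute and a tool call to move; the robot and the scene stay as the last step left them, time stands still between calls to the robot, and variables do not carry over. Pictures are saved under pics/ and viewed, at most 10 in all, crops included, and the job is handed in when it is done.

Besides the shell and the picture viewer there is one more tool, called as name(argument=value, ...), one argument or row to a line, values as JSON. carry_out: Moves the arm, as the interface text tells. Its arguments: {"type":"object","properties":{"moves":{"type":"array"}},"required":["moves"]}

```bash
mkdir -p pics
cat > h.py <<'E'
from workcell import *
import numpy as np, cv2
def save(n,f):
    d=get_image(n); cv2.imwrite('pics/'+f+'.png',d['pixels'][...,::-1]); np.savez('pics/'+f+'.npz',**d); return d
def pt(d,u,v,r=1):
    z=d['depth'][v-r:v+r+1,u-r:u+r+1]; z=np.median(z[z>0])
    c=np.array([(u-d['cx'])/d['fx']*z,-(v-d['cy'])/d['fy']*z,-z,1])
    return (np.linalg.inv(d['world_to_cam'])@c)[:3]
E
python3 - <<'E'
from h import *
save('top','t1');save('side','s1')
s=read_state();print(s['time'],s['tool_pos'],s['orientation'],s['finger_gap'],s['ft_force'])
E
```

```text
0.1 [0.2693694  0.56370934 0.29171361] [[-9.02263735e-01  4.31184237e-01 -5.53455698e-04]
 [ 4.31184578e-01  9.02263297e-01 -8.95810071e-04]
 [ 1.13103581e-04 -1.04689850e-03 -9.99999446e-01]] 0.09108935114958129 [ 0.06483668 -0.01532929 -0.79759846]
```

View pics/t1.png

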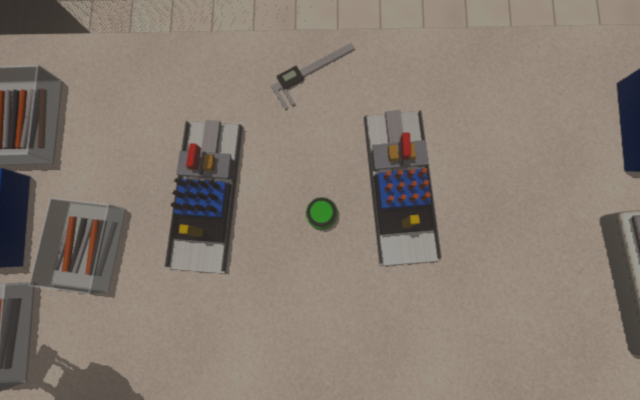

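View pics/s1.png

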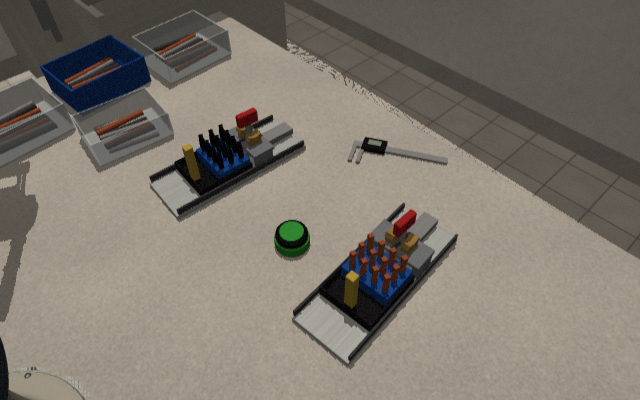

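The copper unit is on the right. In the top view its wing is near (406,146) and its post near (414,220). In the side view the wing is near (404,223) and the post near (351,290). The black unit is on the left, with the box at (321,212) between them. Next I'll measure from the colour masks with depth.

```bash
cat >> h.py <<'E'
def cloud(d,col,box):
    u0,u1,v0,v1=box; hsv=cv2.cvtColor(d['pixels'],cv2.COLOR_RGB2HSV).astype(int)
    H,S,V=hsv[...,0],hsv[...,1],hsv[...,2]
    m={'red':((H<4)|(H>176))&(S>200)&(V>90),'yel':(H>22)&(H<32)&(S>180)&(V>90)}[col]
    k=np.zeros_like(m);k[v0:v1,u0:u1]=1;m&=k;m&=d['depth']>0
    v,u=np.nonzero(m);z=d['depth'][v,u]
    c=np.stack([(u-d['cx'])/d['fx']*z,-(v-d['cy'])/d['fy']*z,-z,np.ones_like(z)])
    return (np.linalg.inv(d['world_to_cam'])@c)[:3].T
def top(P,col,h=0.006):
    zt=np.percentile(P[:,2],95); Q=P[P[:,2]>zt-h]
    r=cv2.minAreaRect((Q[:,:2]*1000).astype(np.float32)); 
    print(col,len(P),'ztop %.4f'%zt,'rect mm',np.round(r[0],1),np.round(r[1],1),round(r[2],1),'mean',Q.mean(0).round(4))
E
python3 - <<'E'
from h import *
t=dict(np.load('pics/t1.npz'));s=dict(np.load('pics/s1.npz'))
top(cloud(t,'red',(395,418,128,164)),'red t');top(cloud(s,'red',(388,422,205,240)),'red s')
top(cloud(t,'yel',(405,424,210,230)),'yel t');top(cloud(s,'yel',(340,362,265,312)),'yel s')
for n,a in dict(railTL=(366,115),railBL=(382,262),railTR=(421,114),railBR=(437,260),green=(321,212),brassL=(394,152),brassR=(412,152)).items(): print(n,pt(t,*a).round(4))
print(np.linalg.inv(t['world_to_cam'])[:3].round(3), t['fx'])
E
```

```text
Traceback (most recent call last):
  File "h.py", line 18, in top
    zt=np.percentile(P[:,2],95); Q=P[P[:,2]>zt-h]
IndexError: index -1 is out of bounds for axis 0 with size 0
```

Run:
```python
from h import *
t=dict(np.load('pics/t1.npz'));s=dict(np.load('pics/s1.npz'))
for d,u,v in((t,406,146),(t,414,220),(s,404,223),(s,351,290)):
  print(d['pixels'][v,u],cv2.cvtColor(d['pixels'],cv2.COLOR_RGB2HSV)[v,u],d['depth'][v-2:v+3,u])
def big(d,b,f):
  a,c,e,g=b; cv2.imwrite(f,cv2.resize(d['pixels'][e:g,a:c,::-1],None,fx=5,fy=5,interpolation=cv2.INTER_CUBIC))
a=cv2.resize(t['pixels'][105:225,355:445,::-1],None,fx=4.9,fy=4.9,interpolation=cv2.INTER_CUBIC)
cv2.imwrite('pics/c1.png',a)
```

```text
[145  40  35] [  1 193 145] [0.6637241  0.6611596  0.6635153  0.6617509  0.66258955]
[152 128  23] [ 24 216 152] [0.65382427 0.65163255 0.652284   0.65356433 0.6536116 ]
[129  29  30] [  0 198 129] [0.7717134 0.7677694 0.767929  0.7652066 0.7676394]
[71 60 18] [ 24 190  71] [0.7257444 0.7316096 0.7308412 0.7322003 0.7346843]
```

View pics/c1.png

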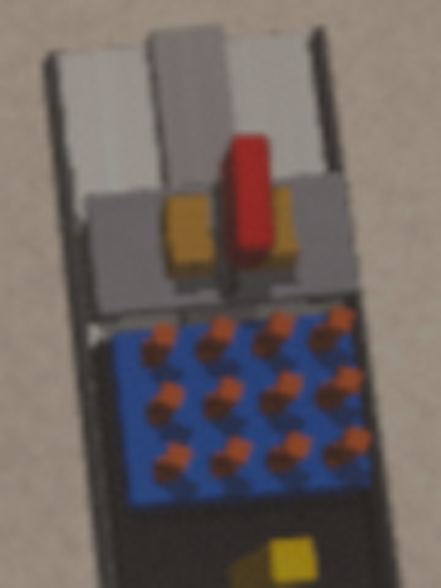

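The crop shows 12 copper end mills. The red wing lies along the slide (crop about (250,200), full image (406,146)) with the brass collar on both sides of it. The yellow post's top is at crop (295,560), full image (415,219).

```bash
sed -i 's/(S>200)&(V>90)/(S>165)\&(V>50)/; s/(H>22)&(H<32)&(S>180)&(V>90)/(H>22)\&(H<33)\&(S>165)\&(V>50)/' h.py
python3 - <<'E'
from h import *
t=dict(np.load('pics/t1.npz'));s=dict(np.load('pics/s1.npz'))
top(cloud(t,'red',(395,418,128,164)),'red t');top(cloud(s,'red',(388,422,205,240)),'red s')
top(cloud(t,'yel',(408,424,210,230)),'yel t',.02);top(cloud(s,'yel',(340,362,265,312)),'yel s',.02)
for n,a in dict(railTL=(366,115),railBL=(382,262),railTR=(421,114),railBR=(437,260),green=(321,212),brassL=(394,152),brassR=(414,152)).items(): print(n,pt(t,*a).round(4))
print(np.linalg.inv(t['world_to_cam'])[:3].round(3), t['fx'])
s=read_state();print(s['q'])
E
```

```text
red t 144 ztop 0.1178 rect mm [ 649.1 -145.9] [11.2 40.9] 89.0 mean [ 0.6482 -0.1457  0.1156]
red s 316 ztop 0.1145 rect mm [ 649.3 -146.2] [43.2 13.6] 2.8 mean [ 0.648  -0.1467  0.1126]
yel t 68 ztop 0.1061 rect mm [ 516.8 -158.3] [14.1 14.7] 1.5 mean [ 0.5168 -0.1584  0.1037]
yel s 114 ztop 0.1005 rect mm [ 516.8 -159.2] [14.3 14.5] 4.4 mean [ 0.5132 -0.1605  0.0938]
railTL [ 0.7498 -0.0868  0.0028]
railBL [ 0.4428 -0.1125  0.0147]
railTR [ 0.7418 -0.1966  0.0255]
railBR [ 0.4475 -0.219   0.0129]
green [0.5372 0.0061 0.0407]
brassL [ 0.6485 -0.1325  0.0681]
brassR [ 0.6483 -0.17    0.0683]
[[ 0.008  0.986 -0.168  0.439]
 [-0.999  0.001 -0.038 -0.016]
 [-0.037  0.168  0.985  0.758]] 374.754909701891
[ 5.89846736e+01  2.83108548e+01  7.71217767e+01  7.57399460e-04
  7.46276960e+01 -5.47277083e+00]
```

carry_out(
  moves=[
    [[0, 0, -30], [-649, -476, 42], 91],
    [[0, 0, -30], [-649, -476, 42], 91],
    [[0, 0, -30], [-649, -476, 42], 91],
    [[0, 0, -30], [-649, -476, 42], 91],
    [[0, 0, -30], [-649, -476, 42], 91],
    [[0, 0, -30], [-649, -476, 42], 91],
    [[0, 0, -30], [-649, -476, 42], 91],
    [[0, 0, -30], [-649, -476, 42], 91],
    [[0, 0, -30], [-649, -476, 42], 91],
    [[0, 0, -30], [-649, -476, 42], 91],
    [[0, 0, -30], [-649, -476, 42], 91],
    [[0, 0, -30], [-649, -476, 42], 91],
  ],
)

```text
time: 1.3
tool_pos: [0.5481, 0.0436, 0.2613]
orientation: [[-0.997, -0.078, -0.0], [-0.078, 0.997, 0.0], [0.0, 0.0, -1.0]]
ft_force: [1.7, 0.6, -0.1]
finger_gap: 0.0909
grip_force: 0.0
```

```bash
cat >> h.py <<'E'
def go(p,yaw,grasp=True):
    "shift/turn in tool axes to put grasp point at p (m) with tool y at yaw deg, tool down"
    s=read_state();R=np.array(s['orientation']);p=np.array(p)+[0,0,.06 if grasp else 0]
    a=np.radians(yaw);y=np.array([np.cos(a),np.sin(a),0]);z=np.array([0,0,-1.]);T=np.stack([np.cross(y,z),y,z],1)
    from scipy.spatial.transform import Rotation as Ro
    print('t',round(s['time'],2),'tcp',np.round(s['tool_pos'],4),'yaw',round(np.degrees(np.arctan2(R[1,1],R[0,1])),2),'F',np.round(s['ft_force'],1),'gap',round(s['finger_gap'],4),'grip',np.round(s['grip_force'],1),'q',np.round(s['q'],0))
    print('turn',Ro.from_matrix(R.T@T).as_rotvec(degrees=True).round(2),'shift mm',(R.T@(p-s['tool_pos'])*1000).round(1))
E
python3 -c "
from h import *
go((.649,-.146,.19),94)"
```

```text
t 1.3 tcp [0.5481 0.0436 0.2613] yaw 94.45 F [ 1.7  0.6 -0.1] gap 0.0909 grip 0.0 q [ -2.  24.  90.   0.  66. -96.]
turn [ 0.01 -0.02  0.45] shift mm [ -85.9 -196.8   11.3]
```

carry_out(
  moves=[
    [[0, 0, 0], [-86, -197, 11], 91],
    [[0, 0, 0], [-86, -197, 11], 91],
    [[0, 0, 0], [-86, -197, 11], 91],
    [[0, 0, 0], [-86, -197, 11], 91],
    [[0, 0, 0], [-86, -197, 11], 91],
    [[0, 0, 0], [-86, -197, 11], 91],
    [[0, 0, 0], [-86, -197, 11], 91],
  ],
)

```text
time: 2.0
tool_pos: [0.648, -0.1434, 0.2501]
orientation: [[-0.997, -0.078, -0.001], [-0.078, 0.997, 0.001], [0.001, 0.001, -1.0]]
ft_force: [-0.1, 0.5, -0.0]
finger_gap: 0.0907
grip_force: 0.0
```

```bash
python3 -c "
from h import *
d=save('side','s2');go((.649,-.146,.105),94)
top(cloud(d,'red',(388,422,205,240)),'red s')
save('top','t2')
a=cv2.resize(d['pixels'][60:340,260:600,::-1],None,fx=1.8,fy=1.8);cv2.imwrite('pics/c2.png',a)"
```

```text
t 2.05 tcp [ 0.648  -0.1428  0.2504] yaw 94.49 F [-0.1  0.2  0.3] gap 0.0908 grip 0.0 q [ -18.   34.   74.    0.   72. -112.]
turn [ 0.04 -0.05  0.49] shift mm [-0.8 -3.3 85.4]
red s 315 ztop 0.1144 rect mm [ 650.3 -146.5] [44.4 13.8] 1.9 mean [ 0.6482 -0.1469  0.1126]
```

View pics/c2.png

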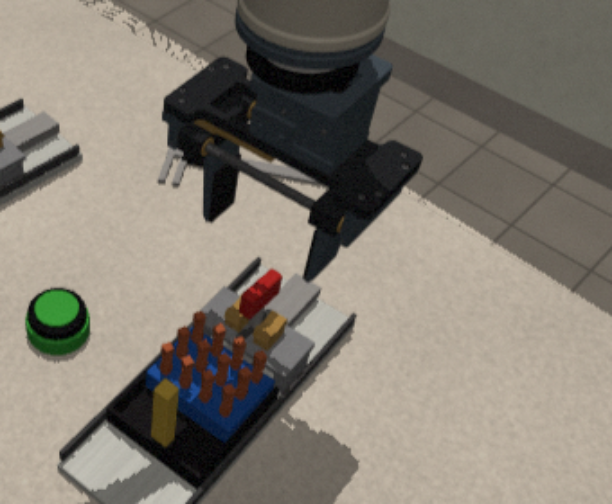

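The jaws straddle the copper wing (crop (258,292)), closing across its thickness. I'll descend and close.

carry_out(
  moves=[
    [[0, 0, 1], [-1, -3, 45], 60],
    [[0, 0, 1], [-1, -3, 80], 60],
    [[0, 0, 1], [-1, -3, 86], 60],
    [[0, 0, 1], [-1, -3, 86], 60],
    [[0, 0, 1], [-1, -3, 86], 30],
  ],
)

```text
time: 2.6
tool_pos: [0.6506, -0.1467, 0.1665]
orientation: [[-0.998, -0.061, 0.002], [-0.061, 0.998, -0.001], [-0.002, -0.001, -1.0]]
ft_force: [0.5, -1.0, 1.6]
finger_gap: 0.0547
grip_force: 0.0
```

```bash
python3 -c "
from h import *
go((.649,-.146,.105),93.5)"
```

```text
t 2.6 tcp [ 0.6506 -0.1467  0.1665] yaw 93.49 F [ 0.5 -1.   1.6] gap 0.0547 grip 0.0 q [ -18.   39.   78.    0.   63. -111.]
turn [-0.05  0.12 -0.01] shift mm [1.6 0.8 1.5]
```

carry_out(
  moves=[
    [[0, 0, 0], [0, 0, 0], 30],
    [[0, 0, 0], [0, 0, 0], 20],
    [[0, 0, 0], [0, 0, 0], 10],
    [[0, 0, 0], [0, 0, 0], 6],
    [[0, 0, 0], [0, 0, 0], 6],
    [[0, 0, 0], [0, 0, 0], 6],
    [[0, 0, 0], [0, 0, 0], 6],
  ],
)

```text
time: 3.3
tool_pos: [0.6498, -0.1465, 0.1647]
orientation: [[-0.998, -0.06, -0.0], [-0.06, 0.998, 0.001], [0.0, 0.001, -1.0]]
ft_force: [-1.0, 5.4, 4.7]
finger_gap: 0.0134
grip_force: 30.0
```

```bash
python3 -c "
from h import *
go((.649,-.146,.105),93.5)"
```

```text
t 3.3 tcp [ 0.6498 -0.1465  0.1647] yaw 93.46 F [-1.   5.4  4.7] gap 0.0134 grip 30.0 q [ -18.   39.   78.    0.   63. -111.]
turn [ 0.04 -0.   -0.04] shift mm [ 0.8  0.5 -0.3]
```

carry_out(
  moves=[
    [[0, 0, 0], [0, 0.5, -8], 6],
    [[0, 0, 0], [0, 0.5, -18], 6],
    [[0, 0, 0], [0, 0.5, -26], 6],
    [[0, 0, 0], [0, 0.5, -31], 6],
    [[0, 0, 0], [0, 0.5, -31], 6],
    [[0, 0, 0], [0, 0.5, -31], 6],
  ],
)

```text
time: 3.9
tool_pos: [0.6496, -0.1463, 0.1954]
orientation: [[-0.998, -0.06, -0.0], [-0.06, 0.998, 0.0], [0.0, 0.0, -1.0]]
ft_force: [1.4, 4.5, -8.6]
finger_gap: 0.0136
grip_force: 30.0
```

```bash
python3 -c "
from h import *
go((.649,-.146,.105),93.5)
top(cloud(save('side','s3'),'red',(380,440,180,240)),'red s')"
```

```text
t 3.9 tcp [ 0.6496 -0.1463  0.1954] yaw 93.46 F [ 1.4  4.5 -8.6] gap 0.0136 grip 30.0 q [ -18.   37.   77.    0.   66. -111.]
turn [ 0.01 -0.01 -0.04] shift mm [ 0.6  0.3 30.4]
red s 155 ztop 0.1447 rect mm [ 641.3 -141.7] [30.6 12.3] 31.4 mean [ 0.6371 -0.1454  0.143 ]
```

carry_out(
  moves=[
    [[0, 0, 8], [0, 0.5, 0], 6],
    [[0, 0, 16], [0, 0.5, 0], 6],
    [[0, 0, 24], [0, 0.5, 0], 6],
    [[0, 0, 32], [0, 0.5, 0], 6],
    [[0, 0, 40], [0, 0.5, 0], 6],
    [[0, 0, 48], [0, 0.5, 0], 6],
    [[0, 0, 56], [0, 0.5, 0], 6],
    [[0, 0, 64], [0, 0.5, 0], 6],
    [[0, 0, 72], [0, 0.5, 0], 6],
    [[0, 0, 80], [0, 0.5, 0], 6],
    [[0, 0, 88], [0, 0.5, 0], 6],
    [[0, 0, 89], [0, 0.5, 0], 6],
  ],
)

```text
time: 5.15
tool_pos: [0.6501, -0.1457, 0.1952]
orientation: [[-0.072, 0.997, 0.001], [0.997, 0.072, 0.001], [0.001, 0.001, -1.0]]
ft_force: [3.8, 7.2, -10.0]
finger_gap: 0.0139
grip_force: 30.0
```

```bash
python3 -c "
from h import *
go((.649,-.146,.121),4.5)"
```

```text
t 5.15 tcp [ 0.6501 -0.1457  0.1952] yaw 4.14 F [  3.8   7.2 -10. ] gap 0.0139 grip 30.0 q [-18.  37.  77.   0.  66. -22.]
turn [ 0.03 -0.03 -0.36] shift mm [-0.3 -1.1 14.2]
```

Turned. I'll lower it into the notch and stop just above full settling, then open.

carry_out(
  moves=[
    [[0, 0, 0], [0, 0, 6], 6],
    [[0, 0, 0], [0, 0, 11], 6],
    [[0, 0, 0], [0, 0, 13], 6],
    [[0, 0, 0], [0, 0, 13], 6],
    [[0, 0, 0], [0, 0, 13], 30],
    [[0, 0, 0], [0, 0, 13], 50],
    [[0, 0, 0], [0, 0, 13], 50],
    [[0, 0, 0], [0, 0, 13], 50],
    [[0, 0, 0], [0, 0, 13], 50],
    [[0, 0, 0], [0, 0, 13], 50],
  ],
)

```text
time: 6.15
tool_pos: [0.6498, -0.1461, 0.1826]
orientation: [[-0.078, 0.997, 0.0], [0.997, 0.078, -0.0], [-0.0, 0.0, -1.0]]
ft_force: [0.5, 0.1, -0.0]
finger_gap: 0.0498
grip_force: 0.0
```

carry_out(
  moves=[
    [[0, 0, 0], [0, 0, -30], 50],
    [[0, 0, 0], [0, 0, -70], 60],
    [[0, 0, 0], [0, 0, -90], 60],
    [[0, 0, 0], [0, 0, -90], 60],
  ],
)

```text
time: 6.55
tool_pos: [0.651, -0.1463, 0.2761]
orientation: [[-0.078, 0.997, 0.005], [0.997, 0.078, -0.002], [-0.002, 0.005, -1.0]]
ft_force: [1.2, -0.4, -0.4]
finger_gap: 0.06
grip_force: 0.0
```

```bash
python3 -c "
from h import *
d=save('side','s4')
top(cloud(d,'red',(380,440,180,240)),'red s')
top(cloud(d,'yel',(340,362,265,312)),'yel s',.02)
go((.517,-.159,.19),94.5)
a=cv2.resize(d['pixels'][60:340,260:600,::-1],None,fx=1.8,fy=1.8);cv2.imwrite('pics/c4.png',a)"
```

```text
red s 404 ztop 0.1307 rect mm [ 649.8 -146.1] [14.1 42.6] 4.1 mean [ 0.6486 -0.1469  0.1287]
yel s 117 ztop 0.1018 rect mm [ 516.6 -158.4] [14.6 15.8] 5.4 mean [ 0.5141 -0.1605  0.0953]
t 6.6 tcp [ 0.6502 -0.1461  0.2739] yaw 4.46 F [-0.1 -0.6 -1.4] gap 0.0595 grip 0.0 q [-18.  33.  72.  -0.  75. -22.]
turn [ 6.000e-02  1.600e-01 -9.004e+01] shift mm [  -2.4 -133.9   23.6]
```

View pics/c4.png

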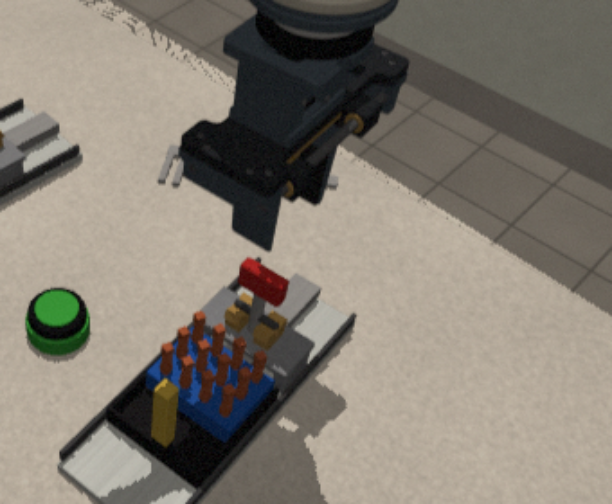

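The wing now lies across the unit (crop (263,280)), raised 16 mm with the bar resting on the collar. The tray hasn't moved. Next is the post.

carry_out(
  moves=[
    [[0, 0, -8], [-2, -30, 10], 60],
    [[0, 0, -16], [-2, -60, 20], 60],
    [[0, 0, -24], [-2, -90, 24], 60],
    [[0, 0, -32], [-2, -120, 24], 60],
    [[0, 0, -40], [-2, -134, 24], 60],
    [[0, 0, -48], [-2, -134, 24], 60],
    [[0, 0, -56], [-2, -134, 24], 60],
    [[0, 0, -64], [-2, -134, 24], 60],
    [[0, 0, -72], [-2, -134, 24], 60],
    [[0, 0, -80], [-2, -134, 24], 60],
    [[0, 0, -88], [-2, -134, 24], 60],
    [[0, 0, -90], [-2, -134, 24], 60],
  ],
)

```text
time: 7.8
tool_pos: [0.5158, -0.1581, 0.2473]
orientation: [[-0.997, -0.083, -0.002], [-0.083, 0.997, 0.001], [0.002, 0.001, -1.0]]
ft_force: [-0.2, -0.3, -0.3]
finger_gap: 0.0601
grip_force: 0.0
```

carry_out(
  moves=[
    [[0, 0, 0], [0, 0, 0], 60],
    [[0, 0, 0], [0, 0, 0], 60],
  ],
)

```text
time: 8.0
tool_pos: [0.516, -0.1583, 0.2478]
orientation: [[-0.997, -0.076, -0.001], [-0.076, 0.997, 0.001], [0.001, 0.001, -1.0]]
ft_force: [1.5, 0.2, 0.4]
finger_gap: 0.0601
grip_force: 0.0
```

```bash
python3 -c "
from h import *
go((.517,-.1588,.086),94.5)"
```

```text
t 8.0 tcp [ 0.516  -0.1583  0.2478] yaw 94.36 F [1.5 0.2 0.4] gap 0.0601 grip 0.0 q [ -23.   24.   92.    0.   63. -118.]
turn [ 0.03 -0.06 -0.14] shift mm [ -1.1  -0.7 101.8]
```

carry_out(
  moves=[
    [[0, 0, 0], [-1, -1, 45], 60],
    [[0, 0, 0], [-1, -1, 85], 60],
    [[0, 0, 0], [-1, -1, 102], 60],
    [[0, 0, 0], [-1, -1, 102], 60],
    [[0, 0, 0], [-1, -1, 102], 20],
    [[0, 0, 0], [-1, -1, 102], 8],
    [[0, 0, 0], [-1, -1, 102], 8],
    [[0, 0, 0], [-1, -1, 102], 8],
    [[0, 0, 0], [-1, -1, 102], 8],
    [[0, 0, 0], [-1, -1, 102], 8],
    [[0, 0, 0], [-1, -1, 102], 8],
  ],
)

```text
time: 9.1
tool_pos: [0.5171, -0.1583, 0.1468]
orientation: [[-0.997, -0.078, -0.0], [-0.078, 0.997, 0.002], [0.0, 0.002, -1.0]]
ft_force: [-2.0, 11.3, 9.5]
finger_gap: 0.016
grip_force: 30.0
```

```bash
python3 -c "
from h import *
go((.517,-.1588,.086),94.5)"
```

```text
t 9.1 tcp [ 0.5171 -0.1583  0.1468] yaw 94.45 F [-2.  11.3  9.5] gap 0.016 grip 30.0 q [ -23.   33.   98.    0.   50. -118.]
turn [ 0.09 -0.02 -0.05] shift mm [ 0.2 -0.5  0.8]
```

carry_out(
  moves=[
    [[0, 0, 0], [5, 1, 0], 8],
    [[0, 0, 0], [14, 1, 0], 8],
    [[0, 0, 0], [23, 1, 0], 8],
    [[0, 0, 0], [32, 1, 0], 8],
    [[0, 0, 0], [41, 1, 0], 8],
    [[0, 0, 0], [50, 1, 0], 8],
    [[0, 0, 0], [59, 1, 0], 8],
    [[0, 0, 0], [67, 1, 0], 8],
    [[0, 0, 0], [73, 1, 0], 8],
    [[0, 0, 0], [77, 1, 0], 8],
    [[0, 0, 0], [79, 1, 0], 8],
    [[0, 0, 0], [79, 1, 0], 8],
  ],
)

```text
time: 10.3
tool_pos: [0.439, -0.165, 0.1468]
orientation: [[-0.997, -0.077, 0.002], [-0.077, 0.997, -0.001], [-0.002, -0.001, -1.0]]
ft_force: [7.1, -3.0, 3.5]
finger_gap: 0.0157
grip_force: 30.0
```

carry_out(
  moves=[
    [[0, 0, 0], [0, 0, 0], 25],
    [[0, 0, 0], [0, 0, 0], 50],
    [[0, 0, 0], [0, 0, 0], 50],
    [[0, 0, 0], [0, 0, 0], 50],
    [[0, 0, 0], [0, 0, 0], 50],
    [[0, 0, 0], [0, 0, -30], 50],
    [[0, 0, 0], [0, 0, -70], 60],
    [[0, 0, 0], [0, 0, -110], 60],
    [[0, 0, 0], [0, 0, -110], 60],
    [[0, 0, 0], [0, 0, -110], 60],
  ],
)

```text
time: 11.3
tool_pos: [0.4387, -0.1645, 0.2572]
orientation: [[-0.997, -0.078, 0.002], [-0.078, 0.997, -0.001], [-0.002, -0.001, -1.0]]
ft_force: [0.4, -0.2, -0.4]
finger_gap: 0.0601
grip_force: 0.0
```

```bash
python3 -c "
from h import *
d=save('side','s5')
top(cloud(d,'red',(380,440,180,240)),'red s')
top(cloud(d,'yel',(290,362,265,380)),'yel s',.02)
go((.517,-.159,.19),94.5)"
```

```text
red s 411 ztop 0.1302 rect mm [ 649.6 -146.4] [14.9 42.6] 4.7 mean [ 0.6487 -0.1467  0.1285]
yel s 113 ztop 0.1018 rect mm [ 437.8 -165.3] [14.3 15.4] 5.5 mean [ 0.4357 -0.1669  0.0954]
t 11.35 tcp [ 0.4383 -0.1643  0.2562] yaw 94.46 F [ 0.3  0.4 -0.9] gap 0.0603 grip 0.0 q [ -28.   18.  101.   -0.   60. -122.]
turn [ 0.01 -0.02 -0.04] shift mm [-78.9  -0.9   6.2]
```

View pics/s5.png

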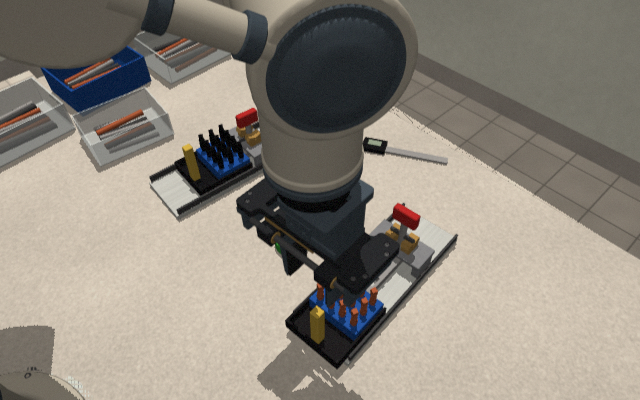

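The tray is out about 79 mm (post at (317,325)) and the wing is still parked across (405,216). The gripper is clear of everything.

```bash
python3 -c "
from workcell import *
print(job_done())"
```

```text
the job is handed in; nothing more can be done
None
```

I handed the job in at about 11.4 s: the copper unit's pin is parked in its rest notch, its tray is slid out about 79 mm and released, and I did not touch the black unit or the green box; no verdict was returned.

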